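# Take the spent cartridge out of the sealer gun

## Task

The cartridge in the sealer gun is spent. Throw the gun's ratchet catch over backwards so that it stays off the teeth, draw the push rod fully back by its hooked end, then lift the empty cartridge out and lay it down flat in the empties tray without dropping or throwing it. Leave the catch thrown over and the rod fully back, ready for the next cartridge, and do not disturb the other things on the bench.

Things in the scene. Friction and masses are not known exactly. Their poses are not given: they have to be found in the camera images.
- gun: Skeleton-frame cartridge gun, upright and immovable in a screwed-down bench rest (base plate 90 x 240 x 6 mm). Origin: under the middle of the base plate, on the bench. y runs along the gun to the nozzle end, z up; the rod lies along x = 0 at z = 165 mm. Behind the cartridge two cheeks (22 wide overall, y = -169 to -125, top z = 188) carry the catch; a pistol grip hangs below.
- rest_mid (a point): Middle of the gun's cartridge bed on its axis, 165 mm above the gun's origin. The cartridge lies on two 6 mm bars (at x = +-15, 23 mm below this axis) between a front plate at y = +112 mm (54 wide, top 13 mm above the axis, with a 24 mm slot open upwards for the cartridge's stub) and a round rear plate at y = -125 (52 mm across). Open above and at both sides.
- pawl (a joint): The gun's ratchet catch, rad; pivot pin at gun x = 0, y = -160, z = 181 mm. Near 0 = engaged (up to 0.25 with its nose riding on a tooth): the rod cannot be drawn back. 1.3 = thrown fully over, thumb bar swung towards gun -y, nose off the teeth. Dead-weight catch: past about 0.65 it falls over backwards and stays, short of that it drops back into the teeth. Needs under 1 N.
- thumb_bar (a point): Centre of the steel cross bar (12 mm round, 28 mm long along the gun's x) on top of the catch's thumb tab, 42 mm from the pivot pin. Engaged it is 21 mm to the nozzle side (gun +y) of the pivot and 36 mm above it; thrown over, 30 mm behind the pivot (gun -y) and 30 mm above it. Free space above, before and behind it.
- rod (a joint): Push rod (8 mm steel, saw teeth on top at 8 mm pitch): how far its 37 mm plunger is pushed forward into the cartridge, m. 0 = fully back at its stop, plunger 10 mm clear behind the cartridge; starts at 0.11 to 0.16. Drawn back along gun -y against about 4 N. While the plunger is inside, the cartridge cannot come out.
- hook (a point): Middle of the rod's hooked rear end, a plain round upright 8 mm thick behind the gun, free on all sides from 12 mm above the rod's axis to its rounded top. This point lies on its axis, 197 mm above the bench; the top is at 221 mm. It moves with the rod.
- cartridge_mid (a point): Centre of the spent cartridge on its axis: white tube 49 mm in diameter, 214 mm long (107 each way), rear end open, 16 mm stub 22 mm long at the front; 60 to 100 g. y runs along it to the stub. In the gun this point is about 165 mm above the bench and the tube's two sides are free; lift it straight up 40 mm to clear the gun.
- tray: Empties tray: open flat steel tray, outside 170 (x) x 310 (y) x 45 high, walls and floor 3 mm, fixed on the bench beside the gun on the side away from the robot; empty. Origin: under its middle. A cartridge lying flat in it has its axis 27 mm above the bench.
- full_a_mid (a point): Centre of a full cartridge of the same make, standing upright on its base, 49 mm across, 236 tall. Leave alone.
- full_b_mid (a point): Centre of the other full cartridge, standing upright likewise. Leave alone.
- tape_mid (a point): Centre of a roll of masking tape lying flat, 100 mm across, 24 high. Leave alone.
- cup_mid (a point): Centre of a white mixing cup, 72 mm across the rim, 85 high. Leave alone.
- tin_mid (a point): Centre of a closed paint tin, 86 mm across, 100 high. Leave alone.
- block_mid (a point): Centre of a sanding block, 70 x 120 x 34 high. Leave alone.
There are look-alikes about, which are no part of the job. Leave any green look-alike of the part that bears cartridge_mid alone.

How it is judged (in metres and radians):
On the way, in this order (a step that is already met when the one before it is completed fails the run):
1. the catch is thrown over backwards, off the teeth (value of joint pawl above 0.9 rad), for 0.2 s.
2. the rod is drawn fully back (value of joint rod below 0.008 m), for 0.2 s.
3. the cartridge is lifted clear of the gun (height (world z) of cartridge_mid above 0.195 m), for 0.1 s.
At the end, for the whole second after the job is handed in: The spent cartridge lies flat on the tray's floor, wholly inside it (axis within 7 degrees of level and no more than 34 mm above the bench), released and at rest; the rod is within 10 mm of fully back; the catch is still thrown over (more than 0.9 rad) (x of cartridge_mid in the frame of tray between -0.065 and 0.065 m and y of cartridge_mid in the frame of tray between -0.06 and 0.06 m and height (world z) of cartridge_mid below 0.034 m and angle between cartridge_mid's own y axis and vertical between 1.45 and 1.69 rad and linear speed of cartridge below 0.02 m/s and value of joint rod below 0.01 m and value of joint pawl above 0.9 rad); the robot touches nothing.
It fails at once if the cartridge is dropped or thrown (faster than 0.8 m/s while not held) (linear speed of cartridge above 0.8 m/s and contact force between the fingers and cartridge below 0.05 N).
It fails at once if another thing on the bench is moved by more than 30 mm (distance of any of full_a_mid, full_b_mid, tape_mid, cup_mid, tin_mid, block_mid from where it was at the start of the episode above 0.03 m).
It also fails if it takes over 59 s, if anything falls off the work surface, if the arm or the gripper's body presses on something with over 40 N, if the wrist force passes 120 N, or if a joint passes its speed limit or range.

## Robot

A 6-joint arm with a two-finger parallel gripper is mounted at the origin on the work surface. World frame = base frame: x ahead of the robot, y to its left, z up, the work surface at z = 0. Lengths are in mm, angles in rad, forces in N, time in s.
With the tool pointing down it reaches from about 400 to 925 mm from the base axis. Payload 12.5 kg.
Tool frame: the origin (TCP) lies between the finger pads; the fingertips stand 19 mm ahead of it and the grasp point (between the pads) is the TCP (env.tips_ahead is the distance from the TCP to the fingertips, in mm); z points along the fingers, y is the line along which they close (so a half turn about z gives the same grasp; the last joint's range is limited). The gripper opens to 95 mm and grips with 3 to 60 N. Pads are 20 mm wide; open, the fingers measure 119 mm over their backs; the gripper's body (75 mm by 180 mm) begins 59 mm behind the grasp point.
Start: joints at [-1.332, 0.491, 1.559, -0, 1.092, -0.106], TCP at [211.278, -588.223, 233.661] pointing down, gripper open.
Joint ranges: [-3.1, 3.1], [-0.84, 2.19], [0.05, 2.79], [-1.13, 4.28], [0.06, 2.93], [-2.69, 2.69]. Speed limits (rad/s): [2.22, 2.22, 2.79, 3.14, 3.14, 3.14].

## Interface

Orientations are given as [roll, pitch, yaw] about the fixed x, y, z axes, in that order (R = Rz(yaw) Ry(pitch) Rx(roll)).
In Python, from cell import env gives the robot as it stands.
- The arm moves only by the shell command python3 -m crank 'ROWS'. ROWS is JSON, a list of rows, each a list of 5 numbers: the shift along the tool's x, y, z in mm, then the turn about the tool's z in degrees, then the finger opening in mm, from 0 to 95.1. In form: [[dx, dy, dz, yaw, grip], ...]. A call has 1 to 10 rows; each row is the pose to reach, as a shift and turn from the pose commanded when the call began, along the tool's axes at that moment; what a row does not reach only later rows make up. A row lasts 1/12 s, in which the tool goes at most 41.7 mm and 7.16 degrees, less where a joint would pass 70% of its speed; a pose out of reach is approached as far as the arm can. A call with a gripper value outside its range is refused whole. The fingers move at their own pace and stop on an object; the grip force is fixed at half the most. Time passes only in rows, so rows that repeat a pose let the fingers close. It gives the time, the measured TCP pose, the force, the opening and the grip force at its end, in the units of the state.
- env.state(): the state, without advancing time (a new reading comes with each control period).
- env.read_camera(name): name is "scene" or "top"; returns a dict with "img" (480x640x3 uint8, blue, green, red), "K" (3x3 intrinsics, pixels), "k1" (the pictures are not rectified: a ray, as slopes to the right and down, at radius r is drawn at 1 + k1 r^2 times it, then the intrinsics apply), "pose" (4x4, takes a point from camera to world coordinates). Camera axes: x right, y down, z forward; pixel columns grow to the right and rows downward; lengths in mm; the calibration is good to about 2 mm. A picture is of the moment at which its call begins. There is no depth.
- env.job_done(): hands the job in; it is judged then, once.
The state is a dict: "t": time; "joints": joint angles; "qvel": joint speeds; "tau": joint torques, N m; "eef_pos": TCP position; "tcp_rot": TCP orientation; "ft_force": force on the tool from outside, world axes, zero at the start; "moment": the same for the moment, N m; "opening": opening from 0.0 (shut) to 1.0 (fully open); "grip_force": force on a finger pad.
Only numpy, scipy, OpenCV 4.12 (cv2) and the standard library are available. Lean on these libraries where they do the work, as an engineer would, in place of code of your own. Each camera call takes 0.05 s, during which the arm holds its last target. There are 200 camera calls.

## Working session

There is one attempt and no reset: what is moved stays moved. The work goes in short steps, Python scripts to look and compute and a shell command to move; the robot and the scene stay as the last step left them, time stands still between calls to the robot, and variables do not carry over. Pictures are saved under pics/ and viewed, at most 10 in all, crops included, and the job is handed in when it is done.

```bash
mkdir -p pics; ls; cat > h.py <<'E'
import numpy as np, cv2
from cell import env
def ray(c,u,v):
    K=c["K"]; xd=np.array([(u-K[0,2])/K[0,0],(v-K[1,2])/K[1,1]]); s=xd.copy()
    for _ in range(20): s=xd/(1+c["k1"]*(s@s))
    P=np.array(c["pose"]); return P[:3,3],P[:3,:3]@np.array([s[0],s[1],1])
def onz(c,u,v,z):
    o,d=ray(c,u,v); return o+d*(z-o[2])/d[2]
def tri(c1,p1,c2,p2):
    A=np.zeros((3,3));b=np.zeros(3)
    for c,p in((c1,p1),(c2,p2)):
        o,d=ray(c,*p); d=d/np.linalg.norm(d); M=np.eye(3)-np.outer(d,d); A+=M;b+=M@o
    return np.linalg.solve(A,b)
def proj(c,X):
    P=np.array(c["pose"]); q=P[:3,:3].T@(np.array(X)-P[:3,3]); s=q[:2]/q[2]; s=s*(1+c["k1"]*(s@s)); K=c["K"]
    return np.array([K[0,0]*s[0]+K[0,2],K[1,1]*s[1]+K[1,2]])
E
python3 - <<'E'
from h import *
import pickle
for n in("scene","top"):
    c=env.read_camera(n); cv2.imwrite(f"pics/{n}0.png",c["img"]); pickle.dump(c,open(n+"0.pkl","wb")); print(n,c["K"],c["k1"],np.round(c["pose"],3))
print(env.state())
E
```

```text
pics
scene [[513.33387897   0.         321.38627794]
 [  0.         513.33387897 247.10590396]
 [  0.           0.           1.        ]] 0.04164869895424757 [[-7.260000e-01  4.730000e-01 -5.000000e-01  1.048211e+03]
 [ 6.880000e-01  4.750000e-01 -5.490000e-01  5.969680e+02]
 [-2.200000e-02 -7.420000e-01 -6.700000e-01  8.583420e+02]
 [ 0.000000e+00  0.000000e+00  0.000000e+00  1.000000e+00]]
top [[617.74642017   0.         330.10043454]
 [  0.         617.74642017 234.15548374]
 [  0.           0.           1.        ]] -0.026158953319222477 [[ 2.300000e-02 -9.970000e-01  7.200000e-02  3.942800e+02]
 [-1.000000e+00 -2.300000e-02  5.000000e-03  2.267000e+00]
 [-3.000000e-03 -7.200000e-02 -9.970000e-01  1.551426e+03]
 [ 0.000000e+00  0.000000e+00  0.000000e+00  1.000000e+00]]
{'t': 0.1, 'joints': array([-1.33158991e+00,  4.91484703e-01,  1.55938320e+00,  1.35237402e-05,
        1.09170173e+00, -1.05589777e-01]), 'qvel': array([-0.00208181,  0.00060108, -0.0024987 ,  0.00266114,  0.0011134 ,
       -0.0007221 ]), 'tau': array([ 2.95337930e-03, -6.13621759e+01, -2.58604056e+01,  6.94008172e-02,
        4.70065721e-02, -5.01119905e-05]), 'eef_pos': array([ 211.23707421, -588.01472608,  233.13105908]), 'tcp_rot': array([-3.14062237e+00, -1.14896588e-04,  3.44789903e-01]), 'ft_force': array([-0.13299423,  0.84489484, -0.00130011]), 'moment': array([-0.01129015, -0.02508091,  0.02068073]), 'grip_force': 0.0, 'opening': 0.9979174001783976}
```

View pics/scene0.png

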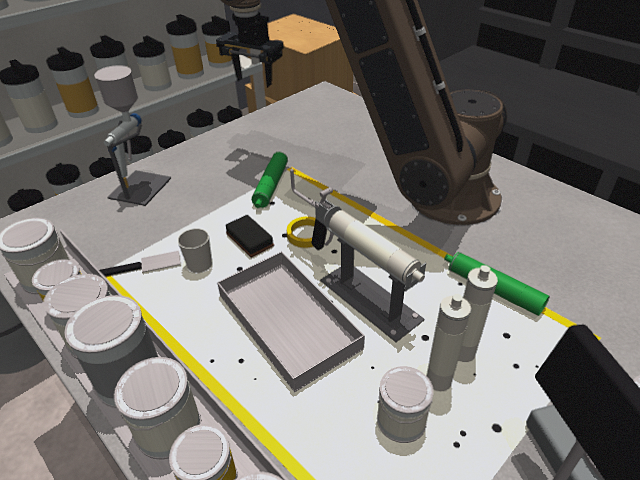

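View pics/top0.png

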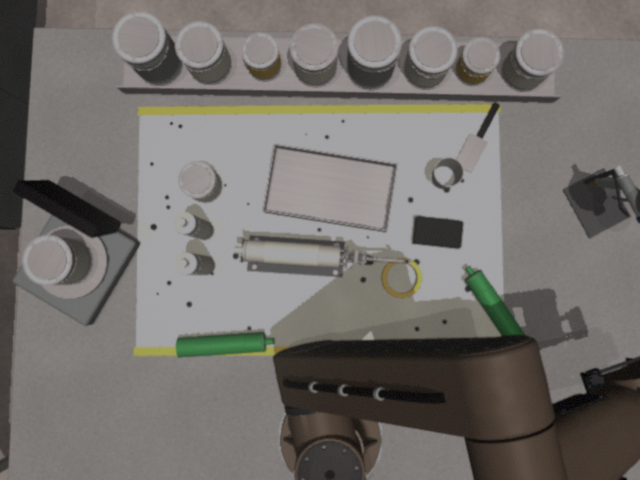

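Scene view: the gun with the white spent cartridge runs from (325,215) to (420,270), hook near (293,180). The tray is at (290,320). Top view: the cartridge spans (240,248) to (345,253), hook near (405,260), tray at (330,188).

Candidates for the cartridge are white in the gun (scene 375,243), green (270,180), green (498,283), and standing full ones (450,345) and (475,310). The white one in the gun is the spent one; I'll confirm it in an enlarged crop.

```bash
python3 - <<'E'
from h import *
a=cv2.imread("pics/scene0.png")[155:305,275:435]; b=cv2.imread("pics/top0.png")[225:285,225:425]
a=cv2.resize(a,None,fx=3.75,fy=3.75,interpolation=cv2.INTER_CUBIC)
cv2.imwrite("pics/c1.png",a)
b=cv2.resize(b,None,fx=4,fy=4,interpolation=cv2.INTER_CUBIC)
cv2.imwrite("pics/c2.png",cv2.convertScaleAbs(b,alpha=1.3))
E
```

```text
(no output)
```

View pics/c1.png

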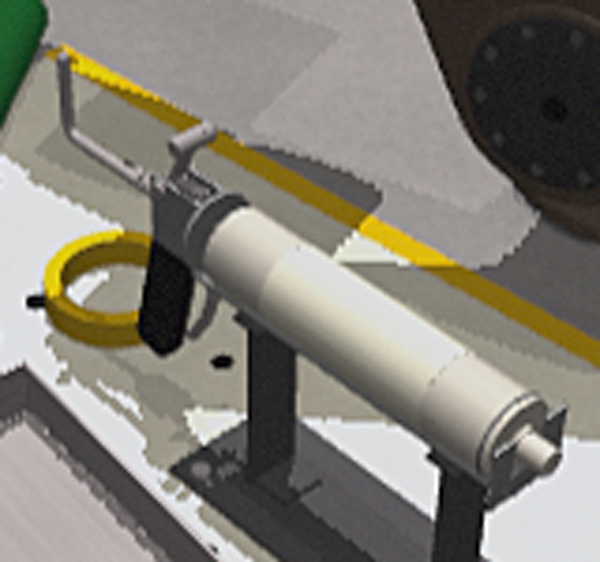

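View pics/c2.png

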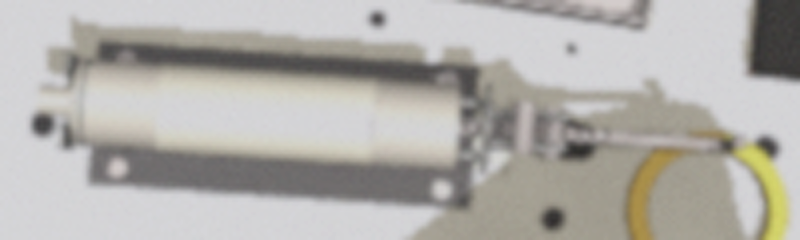

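The crop confirms it: the white tube on the gun bed is the spent cartridge. In full-image pixels, the thumb bar is at scene (326.7,191.3) and top (356.2,256.8). The hook top is at scene (291.8,169.7) and top (410,261), and the tube ends are at top (244.8,251) and (341.2,256).

```bash
python3 - <<'E'
from h import *
import pickle
s=pickle.load(open("scene0.pkl","rb"));t=pickle.load(open("top0.pkl","rb"))
print("bar",tri(s,(326.7,191.3),t,(356.2,256.8)),onz(t,356.2,256.8,217))
print("hook",tri(s,(291.8,169.7),t,(410,261)),onz(t,410,261,219))
f=onz(t,244.8,251,165);r=onz(t,341.2,256,165);d=f-r
print("cart",f,r,np.linalg.norm(d),(f+r)/2,np.degrees(np.arctan2(d[1],d[0])))
for p in [(275,147),(396,163),(387,230),(265,212)]: print("tray",onz(t,*p,45))
# white-ish plate edges / scene front cap centre
print("capscene", onz(s,275+515/3.75,155+440/3.75,165))
for n,p,z in[("tape",(402,278),24),("cup",(445,172),85),("tin",(198,180),100),("fa",(188,223),236),("fb",(190,263),236)]:print(n,onz(t,*p,z))
st=env.state();print(st["eef_pos"],st["tcp_rot"])
E
```

```text
bar [442.15379179 -48.22829243 218.87795781] [442.84527752 -48.93352678 217.        ]
hook [ 436.63517323 -165.5645188   215.72122306] [ 436.37837668 -165.00881427  219.        ]
cart [451.96897302 199.6233897  165.        ] [445.75759346 -17.23687242 165.        ] 216.9491980256655 [448.86328324  91.19325864 165.        ] 88.35936488681149
tray [715.86406542 150.59598455  45.        ]
tray [ 682.62088538 -149.02639188   45.        ]
tray [ 516.37390057 -129.52828067   45.        ]
tray [553.79010202 170.2824484   45.        ]
capscene [457.23553236 202.09256861 165.        ]
tape [ 400.1741723  -170.35037952   24.        ]
cup [ 655.88972845 -262.90866364   85.        ]
tin [620.76020889 325.84632245 100.        ]
fa [506.16278124 313.36519122 236.        ]
fb [420.6927551  305.69338649 236.        ]
[ 211.23707421 -588.01472608  233.13105908] [-3.14062237e+00 -1.14896588e-04  3.44789903e-01]
```

```bash
cat > go.py <<'E'
import sys
from h import *
from scipy.spatial.transform import Rotation as R
# usage: go.py x y z yawdeg -> row shifts
s=env.state(); Rm=R.from_euler("xyz",s["tcp_rot"]).as_matrix(); x=np.array([float(a) for a in sys.argv[1:4]])
print("shift",np.round(Rm.T@(x-s["eef_pos"]),1),"turn",np.round(np.degrees(s["tcp_rot"][2])-float(sys.argv[4]),2),"t",s["t"],"pos",np.round(s["eef_pos"],1))
E
python3 -m crank '[[0,0,-35,0,60],[20,-24,-40,-7,30],[50,-55,-40,-14,0],[80,-85,-40,-21,0],[110,-115,-40,-28,0],[140,-145,-40,-35,0],[170,-175,-40,-42,0],[200,-205,-40,-49,0],[230,-235,-40,-56,0],[250,-260,-40,-63,0]]'; python3 go.py 443 5 265 87.6
```

```text
t: 0.93
eef_pos: [359.3, -257.0, 273.6]
tcp_rot: [3.141, -0.0, 1.45]
ft_force: [0.9, 0.2, 0.3]
opening: 0.358
grip_force: 0.0
shift [270.1  51.7   8.6] turn -4.5 t 0.9333 pos [ 359.3 -257.   273.6]
```

```bash
python3 -m crank '[[35,10,0,-4.5,0],[70,20,0,-4.5,0],[105,30,0,-4.5,0],[140,40,0,-4.5,0],[175,50,0,-4.5,0],[210,52,0,-4.5,0],[245,52,0,-4.5,0],[270,52,0,-4.5,0],[270,52,0,-4.5,0],[270,52,0,-4.5,0]]'; python3 go.py 443 5 226 87.6; python3 - <<'E'
from h import *
c=env.read_camera("scene"); cv2.imwrite("pics/s2.png",cv2.resize(c["img"][100:300,230:470],None,fx=3,fy=3))
E
```

```text
t: 1.77
eef_pos: [444.2, 3.3, 273.4]
tcp_rot: [-3.141, 0.0, 1.526]
ft_force: [-0.1, 0.6, -0.6]
opening: 0.002
grip_force: 0.0
shift [ 1.7 -1.2 47.4] turn -0.19 t 1.7667 pos [444.2   3.3 273.4]
```

View pics/s2.png

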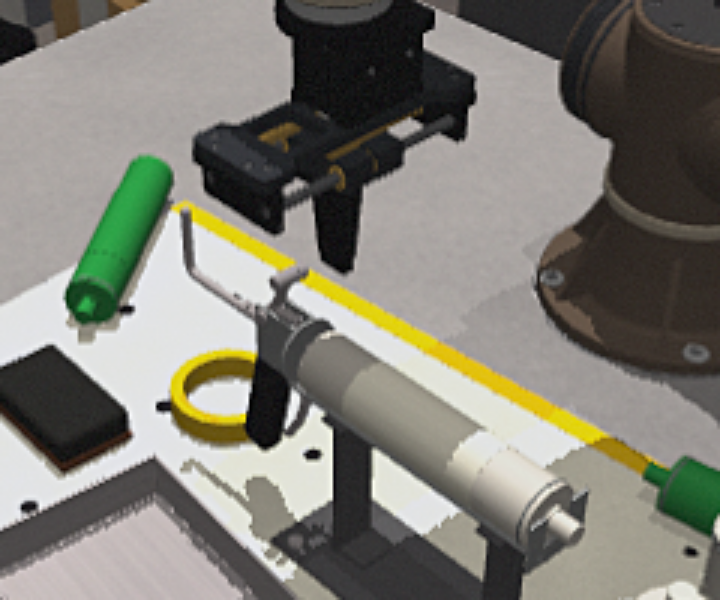

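The closed fingertips (crop 340,268) stand above the cartridge's rear, in front of the thumb bar (290,278). Next I'll go down and push the bar back.

```bash
python3 -m crank '[[0,-1,20,0,0],[0,-1,40,0,0],[0,-1,46,0,0],[-15,-1,46,0,0],[-30,-1,46,0,0],[-42,-2,46,0,0],[-54,-2,46,0,0],[-66,-3,46,0,0],[-78,-3,46,0,0],[-86,-4,46,0,0]]'; python3 -m crank '[[0,0,0,0,0],[0,0,0,0,0],[15,0,-15,0,0],[25,0,-45,0,40],[25,0,-45,0,40],[25,0,-45,0,40]]';python3 - <<'E'
from h import *
a=env.read_camera("scene");b=env.read_camera("top"); 
import pickle;pickle.dump((a,b),open("p3.pkl","wb"))
A=cv2.resize(a["img"][130:250,270:390],None,fx=4,fy=4);B=cv2.resize(b["img"][225:285,330:430],None,fx=3.2,fy=3.2)
o=np.zeros((480,800,3),np.uint8);o[:,:480]=A;o[:192,480:]=B;cv2.imwrite("pics/s3.png",o)
E
```

```text
t: 2.65
eef_pos: [436.4, -79.1, 227.3]
tcp_rot: [3.141, -0.015, 1.515]
ft_force: [27.4, 98.1, -8.4]
opening: 0.004
grip_force: 49.5
t: 3.15
eef_pos: [437.8, -59.0, 273.9]
tcp_rot: [3.139, 0.001, 1.523]
ft_force: [-0.7, -0.5, -0.7]
opening: 0.161
grip_force: 0.0
```

View pics/s3.png

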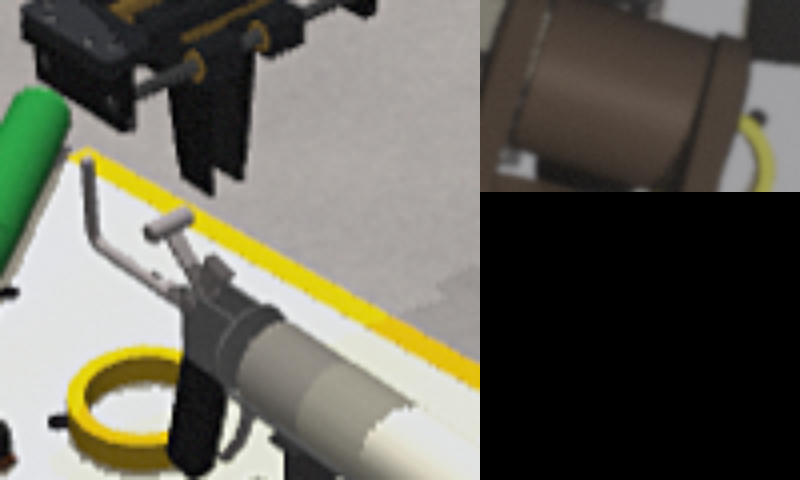

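The catch is thrown over: the bar (crop 170,222) now leans back towards the hook (88,160), with the nose up at (220,268). That push peaked at 98 N at the catch's stop, so I'll push less from here. Next is the hook.

```bash
python3 -m crank '[[-35,0,0,0,45],[-70,0,0,0,45],[-105,0,0,0,45],[-105,0,0,0,45],[-105,0,0,0,45]]'; python3 go.py 436.5 -165 203 87.6
```

```text
t: 3.67
eef_pos: [431.7, -165.1, 271.5]
tcp_rot: [-3.14, -0.001, 1.519]
ft_force: [0.1, 0.3, 0.3]
opening: 0.47
grip_force: 0.0
shift [ 0.3  5.  68.5] turn -0.58 t 3.6667 pos [ 431.7 -165.1  271.5]
```

```bash
python3 -m crank '[[0,5,0,-0.6,45],[0,5,25,-0.6,45],[0,5,50,-0.6,45],[0,5,68,-0.6,45],[0,5,68,-0.6,45],[0,5,68,-0.6,0],[0,5,68,-0.6,0],[0,5,68,-0.6,0],[0,5,68,-0.6,0],[0,5,68,-0.6,0]]'; python3 go.py 430 -300 203 87.6
```

```text
t: 4.5
eef_pos: [437.6, -163.6, 205.4]
tcp_rot: [3.14, 0.001, 1.533]
ft_force: [0.2, -0.2, 0.5]
opening: 0.182
grip_force: 0.0
shift [-136.6   -2.5    2.5] turn 0.26 t 4.5 pos [ 437.6 -163.6  205.4]
```

```bash
python3 -m crank '[[0,0,0,0,0],[0,0,0,0,0],[0,0,0,0,0],[0,0,0,0,0]]'; python3 go.py 430 -300 203 87.6
```

```text
t: 4.83
eef_pos: [437.4, -163.6, 204.9]
tcp_rot: [3.141, 0.0, 1.533]
ft_force: [-1.7, 0.6, 5.2]
opening: 0.074
grip_force: 30.0
shift [-136.5   -2.2    2. ] turn 0.25 t 4.8333 pos [ 437.4 -163.6  204.9]
```

Gripped: the opening is 7 mm against an 8 mm hook. Drawing the rod back.

```bash
python3 -m crank '[[-5,0,0,0,0],[-15,0,0,0,0],[-27,0,0,0,0],[-39,0,0,0,0],[-51,0,0,0,0],[-63,0,0,0,0],[-75,0,0,0,0],[-87,0,0,0,0],[-97,0,0,0,0],[-102,0,0,0,0]]'; python3 -m crank '[[-3,0,0,0,0],[-6,0,0,0,0]]'
```

```text
t: 5.67
eef_pos: [433.0, -266.0, 204.8]
tcp_rot: [-3.141, -0.001, 1.533]
ft_force: [-3.6, 3.7, 9.0]
opening: 0.073
grip_force: 30.0
t: 5.83
eef_pos: [432.8, -271.4, 204.8]
tcp_rot: [-3.141, -0.001, 1.533]
ft_force: [-3.4, 4.6, 8.1]
opening: 0.076
grip_force: 30.0
```

```bash
for i in 1 2; do :; done; python3 -m crank '[[-3,0,0,0,0],[-6,0,0,0,0],[-9,0,0,0,0],[-12,0,0,0,0]]'; python3 -m crank '[[-3,0,0,0,0],[-6,0,0,0,0],[-9,0,0,0,0],[-12,0,0,0,0]]'
```

```text
t: 6.17
eef_pos: [432.3, -283.1, 204.9]
tcp_rot: [-3.14, -0.001, 1.533]
ft_force: [-3.9, 4.4, 7.7]
opening: 0.077
grip_force: 30.0
t: 6.5
eef_pos: [431.8, -295.1, 204.8]
tcp_rot: [-3.14, -0.001, 1.533]
ft_force: [-5.2, 3.7, 8.2]
opening: 0.08
grip_force: 30.0
```

```bash
python3 -m crank '[[-3,0,0,0,0],[-6,0,0,0,0],[-9,0,0,0,0]]'; python3 -m crank '[[-3,0,0,0,0],[-6,0,0,0,0],[-9,0,0,0,0]]'
```

```text
t: 6.75
eef_pos: [431.4, -300.8, 204.4]
tcp_rot: [-3.139, -0.008, 1.532]
ft_force: [1.6, 25.6, 6.0]
opening: 0.074
grip_force: 30.0
t: 7.0
eef_pos: [431.2, -311.1, 203.6]
tcp_rot: [-3.139, -0.005, 1.534]
ft_force: [0.2, 0.2, -0.1]
opening: 0.04
grip_force: 0.4
```

Stop reached at about y=-301 (25 N), and the fingers then slid off the hook. I'll rise and check the rod and the cartridge.

```bash
python3 -m crank '[[-20,0,0,0,0],[-20,0,-35,0,0],[-20,0,-70,0,0],[-20,25,-90,0,95],[-20,50,-90,0,95],[-20,75,-90,0,95],[-20,100,-90,0,95],[-20,110,-90,0,95]]';python3 - <<'E'
from h import *
a=env.read_camera("scene");b=env.read_camera("top"); 
import pickle;pickle.dump((a,b),open("p4.pkl","wb"))
A=cv2.resize(a["img"][120:270,230:430],None,fx=4,fy=4)
cv2.imwrite("pics/s4.png",A)
B=cv2.resize(b["img"][215:285,225:425],None,fx=4,fy=4);cv2.imwrite("pics/t4.png",B)
E
```

```text
t: 7.67
eef_pos: [543.1, -337.6, 294.1]
tcp_rot: [3.141, -0.0, 1.534]
ft_force: [-0.4, -0.3, 0.6]
opening: 0.301
grip_force: 0.0
```

View pics/s4.png

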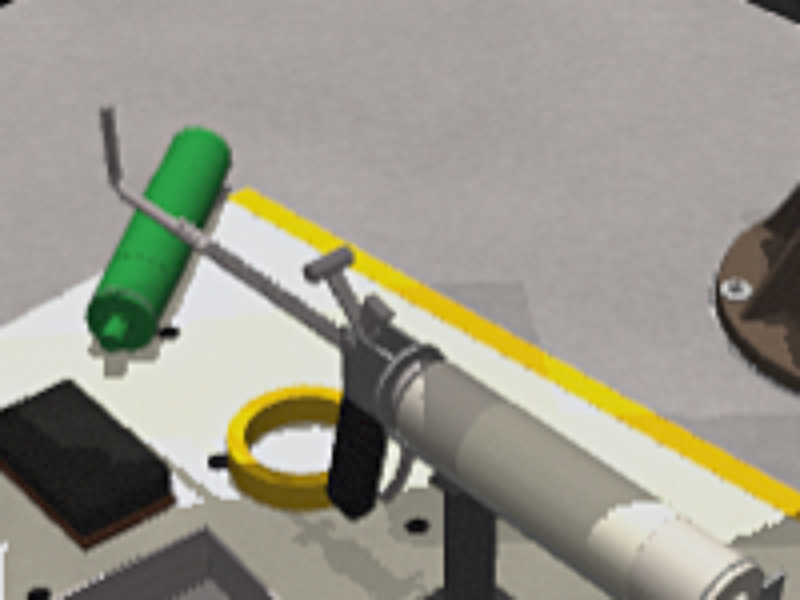

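The rod is back: hook top at crop (107,108), i.e. scene (256.8,147). The plunger has drawn out behind the tube at crop (405,375), the bar is still thrown at (330,263), and the other things are unmoved.

```bash
python3 - <<'E'
from h import *
import pickle
a,b=pickle.load(open("p4.pkl","rb"))
o,d=ray(a,256.8,147); print(o+d*(431-o[0])/d[0])
E
python3 go.py 448.9 91.2 270 87.8
```

```text
[ 431.         -300.07750479  214.80136773]
shift [ 425.  -108.2   24. ] turn 0.12 t 7.7667 pos [ 541.7 -337.4  293.6]
```

View pics/t4.png

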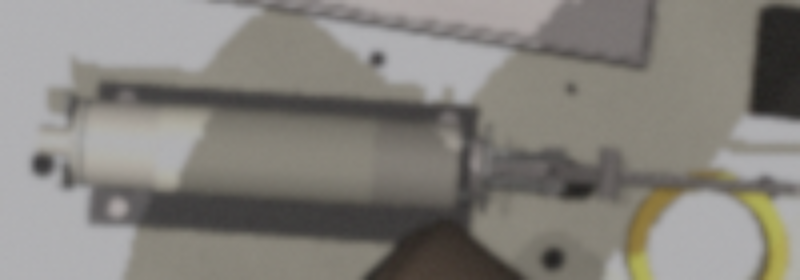

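The top crop agrees: tube from (80,143) to (467,165) as before, and the rod drawn back. The hook at y=-300 matches the stop. Moving over the cartridge.

```bash
python3 -m crank '[[38,0,0,0,95],[76,-10,0,0,95],[114,-25,0,0,95],[152,-40,0,0,95],[190,-55,0,0,95],[228,-70,0,0,95],[266,-85,0,0,95],[304,-95,0,0,95],[342,-105,0,0,95],[380,-108,0,0,95]]'; python3 -m crank '[[30,0,0,0,95],[45,0,10,0,95],[45,0,25,0,95],[45,0,25,0,95],[45,0,25,0,95]]'; python3 go.py 448.9 91.2 167 88
```

```text
t: 8.6
eef_pos: [444.5, 47.2, 294.9]
tcp_rot: [3.141, 0.0, 1.532]
ft_force: [1.1, -1.2, 0.8]
opening: 0.993
grip_force: 0.0
t: 9.02
eef_pos: [448.0, 90.6, 269.5]
tcp_rot: [-3.14, 0.0, 1.533]
ft_force: [0.6, -0.6, 0.5]
opening: 0.997
grip_force: 0.0
shift [  0.6   1.  102.5] turn -0.15 t 9.0167 pos [448.   90.6 269.5]
```

```bash
python3 -m crank '[[0,1,30,0,95],[0,1,60,0,95],[0,1,85,0,95],[0,1,102,0,95],[0,1,102,0,75],[0,1,102,0,55],[0,1,102,0,30],[0,1,102,0,30],[0,1,102,0,30],[0,1,102,0,30]]'; python3 -m crank '[[0,0,0,0,30],[0,0,0,0,30],[0,0,0,0,30]]'
```

```text
t: 9.85
eef_pos: [450.2, 91.1, 168.5]
tcp_rot: [3.14, -0.0, 1.533]
ft_force: [-0.1, 0.1, -0.7]
opening: 0.633
grip_force: 0.0
t: 10.1
eef_pos: [448.4, 91.2, 167.7]
tcp_rot: [-3.138, 0.0, 1.533]
ft_force: [-8.8, -0.2, 9.4]
opening: 0.503
grip_force: 30.0
```

```bash
python3 -m crank '[[0,0,-6,0,30],[0,0,-16,0,30],[0,0,-28,0,30],[0,0,-42,0,30],[0,0,-56,0,30],[0,0,-70,0,30],[0,0,-80,0,30],[0,0,-80,0,30],[0,0,-80,0,30]]'; python3 - <<'E'
from h import *
import pickle
t=pickle.load(open("top0.pkl","rb"))
q=[onz(t,*p,45) for p in [(275,147),(396,163),(387,230),(265,212)]]
m=np.mean(q,0); d=(q[0]+q[3]-q[1]-q[2])/2
print(m,np.linalg.norm(d),np.degrees(np.arctan2(d[1],d[0])))
a=env.read_camera("scene");cv2.imwrite("pics/s5.png",a["img"])
E
```

```text
t: 10.85
eef_pos: [450.0, 91.1, 247.9]
tcp_rot: [3.14, 0.0, 1.533]
ft_force: [-0.7, 1.1, -0.4]
opening: 0.503
grip_force: 30.0
[617.16223835  10.5809401   45.        ] 301.7916483881162 83.27716823797495
```

View pics/s5.png

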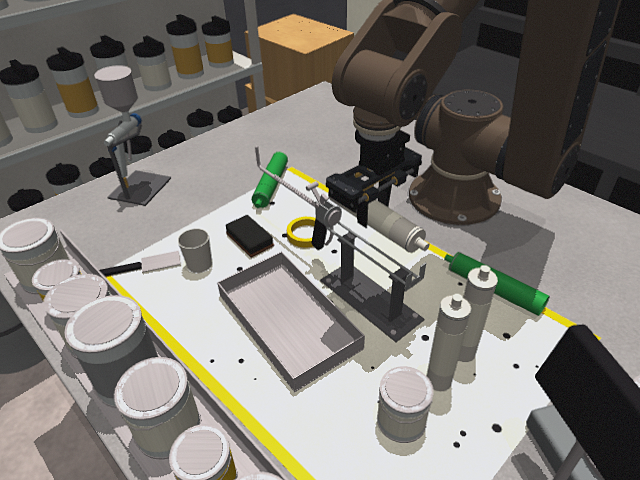

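The cartridge is held level, clear of the gun (390,225), and the catch is still over (315,187). The tray is centred at about (617,11), yaw 83.3°.

```bash
python3 -m crank '[[0,12,0,0,30],[0,32,0,0,30],[0,54,0,0,30],[0,76,0,0,30],[0,98,0,0,30],[-15,120,0,0,30],[-35,138,0,1.5,30],[-55,152,0,3,30],[-73,161,0,4.5,30],[-86,164,0,4.5,30]]'; python3 -m crank '[[0,0,0,0,30],[0,0,0,0,30]]'; python3 go.py 617 11 31 83.3
```

```text
t: 11.73
eef_pos: [612.1, -2.7, 246.1]
tcp_rot: [-3.14, 0.0, 1.453]
ft_force: [0.5, 1.0, -0.6]
opening: 0.505
grip_force: 30.0
t: 11.9
eef_pos: [610.5, -1.3, 246.8]
tcp_rot: [-3.14, -0.0, 1.454]
ft_force: [-0.9, -0.1, -0.7]
opening: 0.502
grip_force: 30.0
shift [ 13.    5.3 215.8] turn 0.03 t 11.9 pos [610.5  -1.3 246.8]
```

```bash
python3 -m crank '[[5,3,15,0,30],[10,5,40,0,30],[12,5,65,0,30],[12,5,90,0,30],[12,5,115,0,30],[12,5,140,0,30],[12,5,162,0,30],[12,5,180,0,30],[12,5,192,0,30],[12,5,200,0,30]]'; python3 -m crank '[[0,0,3,0,30],[0,0,6,0,30],[0,0,9,0,30],[0,0,11,0,30],[0,0,11,0,30]]'
```

```text
t: 12.73
eef_pos: [616.4, 11.2, 46.4]
tcp_rot: [-3.14, 0.0, 1.456]
ft_force: [-0.3, 0.1, -0.6]
opening: 0.503
grip_force: 30.0
t: 13.15
eef_pos: [617.0, 10.3, 36.9]
tcp_rot: [3.141, 0.0, 1.455]
ft_force: [0.2, 0.4, -1.0]
opening: 0.505
grip_force: 30.0
```

Creeping down the last millimetres until it touches.

```bash
python3 -m crank '[[0,0,2,0,30],[0,0,4,0,30],[0,0,5,0,30],[0,0,5,0,30]]'; python3 -m crank '[[0,0,1,0,30],[0,0,2,0,30],[0,0,2,0,30]]'
```

```text
t: 13.48
eef_pos: [616.9, 10.3, 31.5]
tcp_rot: [-3.141, 0.0, 1.455]
ft_force: [-0.7, -0.1, -0.3]
opening: 0.506
grip_force: 30.0
t: 13.73
eef_pos: [617.0, 10.3, 30.5]
tcp_rot: [3.141, 0.0, 1.455]
ft_force: [-3.1, -0.4, 8.6]
opening: 0.508
grip_force: 30.0
```

It has touched the floor (8.6 N). Releasing gently.

```bash
python3 -m crank '[[0,0,0,0,50],[0,0,0,0,53],[0,0,0,0,57],[0,0,0,0,62],[0,0,0,0,67],[0,0,0,0,72],[0,0,0,0,72],[0,0,0,0,72],[0,0,0,0,72]]'; python3 -m crank '[[0,0,-10,0,72],[0,0,-25,0,72],[0,0,-45,0,72],[0,0,-70,0,72],[0,0,-100,0,72],[0,0,-135,0,72],[0,0,-170,0,72],[0,0,-205,0,72],[0,0,-235,0,72],[0,0,-235,0,72]]'; python3 -m crank '[[0,0,0,0,72],[0,0,0,0,72]]'; python3 - <<'E'
from h import *
a=env.read_camera("scene");cv2.imwrite("pics/s6.png",a["img"])
E
```

```text
t: 14.48
eef_pos: [616.9, 10.4, 29.6]
tcp_rot: [3.142, 0.0, 1.455]
ft_force: [-0.4, 0.1, 0.5]
opening: 0.757
grip_force: 0.0
t: 15.32
eef_pos: [618.4, 10.3, 271.9]
tcp_rot: [3.132, -0.0, 1.455]
ft_force: [-0.2, -0.5, 1.0]
opening: 0.756
grip_force: 0.0
t: 15.48
eef_pos: [616.4, 10.4, 264.4]
tcp_rot: [-3.141, 0.0, 1.455]
ft_force: [-0.3, -0.2, -0.8]
opening: 0.757
grip_force: 0.0
```

View pics/s6.png

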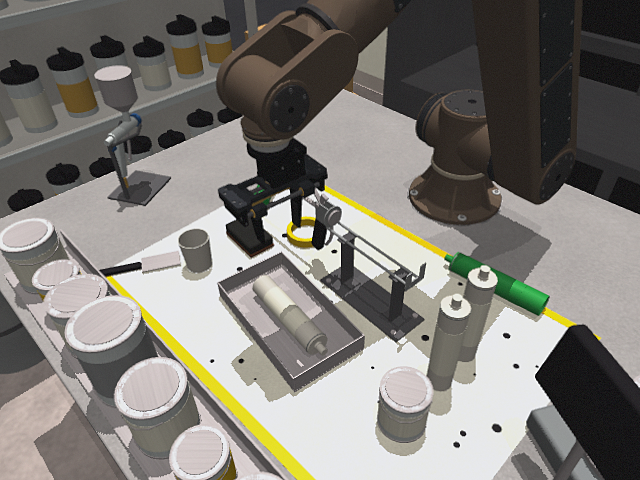

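The cartridge lies flat in the middle of the tray (290,312), the gun is empty, and the gripper is clear. I'll settle briefly and hand in.

```bash
python3 -m crank '[[0,0,0,0,72],[0,0,0,0,72],[0,0,0,0,72],[0,0,0,0,72],[0,0,0,0,72],[0,0,0,0,72]]'; python3 -c "
from cell import env
print(env.job_done())"
```

```text
t: 16.03
eef_pos: [616.9, 10.4, 264.5]
tcp_rot: [-3.141, 0.0, 1.455]
ft_force: [-0.4, -0.1, 0.6]
opening: 0.76
grip_force: 0.0
the job is handed in; nothing more can be done
None
```

I handed the job in at about 16 s: the catch is thrown over, the rod is fully back against its stop, and the spent cartridge lies flat in the empties tray; the hand-in returned no verdict, and the wrist force reached 98 N (limit 120) when I threw the catch.

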